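# Test-start a repaired CD player

## Task

The repaired CD player is due for its test: with closed fingers, push its raised lid down until it is fully shut, then press the white-dotted half of the red rocker on the power box fully down to switch it on, and then press the green key on the player all the way down for a moment and let it come up again. Do it in that order, by touch only: do not swing the lid wide open, do not press the three other keys, and do not pick up or shift the tape roll, the mug, the remote control or the blue case.

Things in the scene. Friction and masses are not known exactly. Their poses are not given: they have to be found in the camera images.
- player: The silver CD player, fixed to the table: a flat box 280 mm deep (its x), 360 mm wide (its y), 60 mm high, with dark grey speaker cloth at both ends. Origin at the centre of its underside; its x axis points away from its front edge (towards the lid's hinge), y to its left, z up. The row of four keys is 92 mm in front of the origin (x = -92 mm).
- cd_lid (a joint): Angle (rad) of the player's lid, a square plate 150 x 150 x 8 mm with a silver frame and a clear window. 0 = fully shut (level), positive = raised; it starts between 0.6 and 1.05, counts as swung wide open past 1.15, and its hinge stops at 1.4. A stiff hinge along the player's y at its far side keeps the lid where it is left; about 1 N at the free edge moves it, and nothing latches. Pushing its free edge down and towards the player's front shuts it.
- lid_edge (a point): Middle of the lid's free edge, on its upper (outer) face; the edge is 150 mm wide. When shut it lies 71 mm above the table.
- lid_hinge (a point): Middle of the lid's hinge line, which runs along the player's y at x = +115 mm, 67 mm above the table; its axes are the player's. The free edge is 150 mm from it. The plate's upper face is 4 mm off the line from the hinge along the plate's mid-thickness.
- rocker (a joint): Angle (rad) of the red rocker on the power box: 0 = off (the half with the white dot raised), 0.35 = on (the dotted half level, the plain half raised). It stays where it is left; about 2 N on the dot moves it.
- rocker_dot (a point): White dot of 10 mm on the upper face of the rocker's dotted half, 20 mm from the pivot; that half is 33 mm long and 32 mm wide. Raised, the dot is about 58 mm above the table; when the switch is on it is 51 mm above the table. Press straight down here.
- rocker_pivot (a point): Pivot of the rocker at the middle of the power box, 47 mm above the table. The power box is a fixed white box 120 x 85 mm, 45 mm high; its x axis (shared by this point) runs along its length and along the rocker, the dotted half lying to -x.
- key_green (a joint): Travel (m) of the green round key: 0 = up, 0.006 = fully down. A spring returns it; fully down takes about 5 N.
- key_green_top (a point): Centre of the top of the green key, 22 mm across; released it is 82 mm above the table (22 mm above the player's top), pressed straight down. Each key stands 10 mm proud of its black collar (38 mm across). The four keys are in one row along the player's y, 45 mm apart, in any order.
- key_blue (a joint): Travel (m) of the blue key, same make as the green one; not to be pressed.
- key_blue_top (a point): Centre of the top of the blue key.
- key_yellow (a joint): Travel (m) of the yellow key, same make as the green one; not to be pressed.
- key_yellow_top (a point): Centre of the top of the yellow key.
- key_white (a joint): Travel (m) of the white key, same make as the green one; not to be pressed.
- key_white_top (a point): Centre of the top of the white key.
- tape: Loose yellow roll of tape, 60 mm across, 22 mm high, lying flat on the player's left speaker cloth; origin at the centre of its underside. A bystander.
- mug: Loose white mug, 80 mm across, 95 mm high, standing on the table; origin at the centre of its underside. A bystander.
- remote: Loose silver remote control 170 x 48 mm, 20 mm high, lying along the player's x on its right speaker cloth; origin at the centre of its underside. A bystander.
- case: Loose blue plastic tool case 120 x 85 mm, 50 mm high, on the table at the side of the player where the power box is not; origin at the centre of its underside. A bystander.
There are look-alikes about, which are no part of the job. Leave any turquoise or yellow look-alike of the part that bears rocker alone.

How it is judged:
By the outcome, as a careful person would: the job done as asked, in the order asked, and still so for the second after the job is handed in, with the robot touching nothing.
It also fails if it takes over 58 s, if anything falls off the work surface, if the arm or the gripper's body presses on something with over 40 N, if the wrist force passes 120 N, or if a joint passes its speed limit or range.

## Robot

A 7-joint arm with a two-finger parallel gripper is mounted at the origin on the work surface. World frame = base frame: x ahead of the robot, y to its left, z up, the work surface at z = 0. Lengths are in m, angles in rad, forces in N, time in s.
With the tool pointing down it reaches from about 0.4 to 0.85 m from the base axis. Payload 10.4 kg.
Tool frame: the origin (TCP) lies at the centre of the arm's flange, where the gripper is bolted on; the fingertips stand 173 mm ahead of it and the grasp point (between the pads) lies 155 mm ahead of it; z points along the fingers, y is the line along which they close (so a half turn about z gives the same grasp; the last joint's range is limited). The gripper opens to 85 mm and grips with 20 to 120 N. Pads are 22 mm wide; open, the fingers measure 114 mm over their backs; the gripper's body (76 mm by 85 mm) begins 54 mm behind the grasp point. The pads swing forward as they close: fully open they stand 13 mm farther back than shut.
Start: joints at [-0.023, 0.332, -0.065, 1.46, 0.022, 1.35, -0.088], TCP at [0.625, 0, 0.405] pointing down, gripper open.
Joint ranges: [-2.6, 2.6], [-0.5, 2.12], [-1.47, 1.34], [0.16, 2.42], [-1.27, 4.41], [0.06, 2.06], [-2.6, 2.6]. Speed limits (rad/s): [2.22, 2.22, 2.79, 2.79, 3.14, 3.14, 3.14].

## Interface

Orientations are given as a unit quaternion [x, y, z, w].
In Python, from workcell import manip, viewer, finder gives the robot as it stands.
- The arm moves only by the tool arm_command, never from a script. Its argument "plan" is a list of rows, each an object with "dp": the shift along the tool's x, y, z in mm, a list of three; "spin": the turn about the tool's z in rad. A call has 1 to 5 rows; each row shifts and turns the commanded pose from where the row before left it, along the tool's axes as they then stand; what a row does not reach is not made up. A row lasts 1/10 s, in which the tool goes at most 50 mm and 8.59 degrees, less where a joint would pass 70% of its speed; a pose out of reach is approached as far as the arm can. A call is refused whole if a number of a shift passes 50 or a number of a turn 0.15, either way. A call with a gripper value outside its range is refused whole. "grip" is the closure, from -1 (fully open) to 1 (shut), set as the call begins (left out, the last holds). The fingers move at their own pace and stop on an object; "newtons" is the grip in N (left out, the last holds). Time passes only in rows, so rows that do not move let the fingers close. It gives the time, the measured TCP pose, the force, the opening and the grip force at its end, in the units of the state.
- manip.get_obs(): the state, without advancing time (a new reading comes with each control period).
- viewer.camera(name): name is "scene" or "side" or "wrist"; returns the picture (384x512x3 uint8, blue, green, red); there is no depth.
- viewer.camera_params(name): a dict with "vertical_fov" (degrees; the focal length in pixels is half the picture's height over the tangent of half this angle, whatever the lens; pixels are square), "cx", "cy" (the principal point, pixels), "R" (3x3) and "t" (3): a world point X has camera coordinates R X + t; the wrist camera has in their place "T_tool_cam" (4x4, takes a point from camera to tool coordinates, whose origin is the TCP and whose axes are the flange's). Camera axes: x right, y down, z forward; pixel columns grow to the right and rows downward; lengths in m; the calibration is good to about 2 mm. A picture is of the moment at which its call begins: read the wrist's pose just before it. camera_params takes no time and is no camera call.
- manip.hand_in(): hands the job in; it is judged then, once.
Trained networks look in the newest picture that a camera, given by its name, has taken for a name from the list of things; names that differ only in an ending like _2 or _b are one class to them, and where a whole thing is asked for, a point or a joint stands for the part that bears it (a point fixed in the world has none). Each returns a list of dicts, best first, with "score" (0 to 1); they miss things now and then, are a little off and sometimes report something else, mostly with a low value. They report only what shows in the picture. A call takes as long as a camera call. They do not tell look-alikes from the thing itself.
- finder.find_in(camera, thing): "position" ([x, y, z] in m, in world coordinates, good to about 4 mm: the middle of the surface that is visible of it).
The state is a dict: "clock": time; "joint_pos": joint angles; "joint_velocities": joint speeds; "tau": joint torques, N m; "position": TCP position; "ee_rot": TCP orientation; "ft_force": force on the tool from outside, world axes, zero at the start; "torque": the same for the moment, N m; "grip_width": opening from 0.0 (shut) to 1.0 (fully open); "grasp_force": force on a finger pad.
Only numpy, scipy, OpenCV 4.12 (cv2) and the standard library are available. Lean on these libraries where they do the work, as an engineer would, in place of code of your own. Each camera call takes 0.05 s, during which the arm holds its last target. There are 200 camera calls.

## Working session

There is one attempt and no reset: what is moved stays moved. The work goes in short steps, Python scripts to look and compute and a tool call to move; the robot and the scene stay as the last step left them, time stands still between calls to the robot, and variables do not carry over. Pictures are saved under pics/ and viewed, at most 10 in all, crops included, and the job is handed in when it is done.

Besides the shell and the picture viewer there is one more tool, called as name(argument=value, ...) on one line, values as JSON. arm_command: Moves the arm, as the interface text tells. Its arguments: {"type":"object","properties":{"plan":{"type":"array","items":{"type":"object","properties":{"dp":{"type":"array","items":{"type":"number"}},"spin":{"type":"number"}}}},"grip":{"type":"number"},"newtons":{"type":"number"}},"required":["plan"]}

```bash
mkdir -p pics; cat > h.py <<'E'
import numpy as np,cv2
from workcell import manip,viewer,finder
E
python3 - <<'E'
from h import *
o=manip.get_obs();print(o)
ims=[]
for c in("scene","side"):
    im=viewer.camera(c);cv2.imwrite(f"pics/{c}0.png",im)
    p=viewer.camera_params(c);print(c,p)
    for t in("player","lid_edge","lid_hinge","rocker_dot","rocker_pivot","key_green_top","key_blue_top","key_yellow_top","key_white_top","case","mug","tape","remote"):
        try:
            for d in finder.find_in(c,t)[:4]:
                X=np.array(d["position"]);q=np.array(p["R"])@X+p["t"];f=192/np.tan(np.radians(p["vertical_fov"]/2))
                print(t,np.round(X,3),round(d["score"],2),"px",np.round([p["cx"]+f*q[0]/q[2],p["cy"]+f*q[1]/q[2]]))
        except Exception as e: print(t,e)
print(manip.get_obs()["clock"])
E
```

```text
{'clock': 0.0, 'joint_pos': array([-0.02259956,  0.33288307, -0.06465955,  1.46092209,  0.02161093,
        1.34985998, -0.08849008]), 'joint_velocities': array([-0.00116843,  0.00042706,  0.0021764 , -0.00069901,  0.00033464,
       -0.00015517,  0.00015211]), 'tau': array([ 4.98105128e-04, -6.25449800e+01,  4.97091911e-02, -3.91610491e+01,
        1.63588714e-02,  9.83294769e-03, -6.01235030e-06]), 'position': array([ 6.24885530e-01, -1.71251063e-05,  4.03917833e-01]), 'ee_rot': array([ 7.07108655e-01,  7.07104573e-01, -5.16055485e-04, -4.55811629e-04]), 'ft_force': array([ 0.15398902, -0.03856418, -0.5650182 ]), 'torque': array([-0.01599314, -0.02653126, -0.01442434]), 'grasp_force': 0.0, 'grip_width': 0.9957051403655688}
scene {'vertical_fov': 48.85472947410222, 'cx': 249.1454965377408, 'cy': 186.6665896174398, 'R': array([[-0.83998717,  0.54260527, -0.00103728],
       [ 0.40392188,  0.62401781, -0.66891621],
       [-0.36231018, -0.56230001, -0.74333709]]), 't': array([ 0.41571739, -0.1527419 ,  1.32703259])}
player [0.6   0.025 0.063] 0.6 px [219. 212.]
player [ 0.623 -0.02   
[... 1462 characters left out ...]
0.071  0.063] 0.84 px [285. 198.]
lid_edge [ 0.601 -0.048  0.154] 0.68 px [300. 162.]
lid_edge [0.506 0.375 0.049] 0.26 px [206. 144.]
lid_hinge [ 0.521 -0.07   0.056] 0.82 px [285. 199.]
rocker_dot [0.772 0.262 0.055] 0.53 px [275. 131.]
rocker_pivot [0.766 0.242 0.043] 0.7 px [277. 136.]
rocker_pivot [0.495 0.356 0.04 ] 0.66 px [207. 149.]
rocker_pivot [0.192 0.272 0.04 ] 0.58 px [146. 192.]
key_blue_top [ 0.469 -0.382  0.048] 0.59 px [349. 269.]
key_white_top [ 0.603 -0.045  0.148] 0.24 px [300. 163.]
case [ 0.473 -0.378  0.048] 0.84 px [349. 267.]
mug [0.666 0.38  0.065] 0.91 px [237. 126.]
tape [0.624 0.1   0.074] 0.49 px [275. 159.]
remote [ 0.592 -0.177  0.081] 0.73 px [325. 201.]
1.4
```

```bash
python3 - <<'E'
import cv2
a=cv2.imread("pics/scene0.png");cv2.imwrite("pics/s_a.png",cv2.resize(a[60:,80:480],(800,600)[:2] and (740,600),interpolation=cv2.INTER_CUBIC))
b=cv2.imread("pics/side0.png");cv2.imwrite("pics/s_b.png",cv2.resize(b[90:300,130:410],(800,600),interpolation=cv2.INTER_CUBIC))
E
```

```text
(no output)
```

View pics/s_a.png

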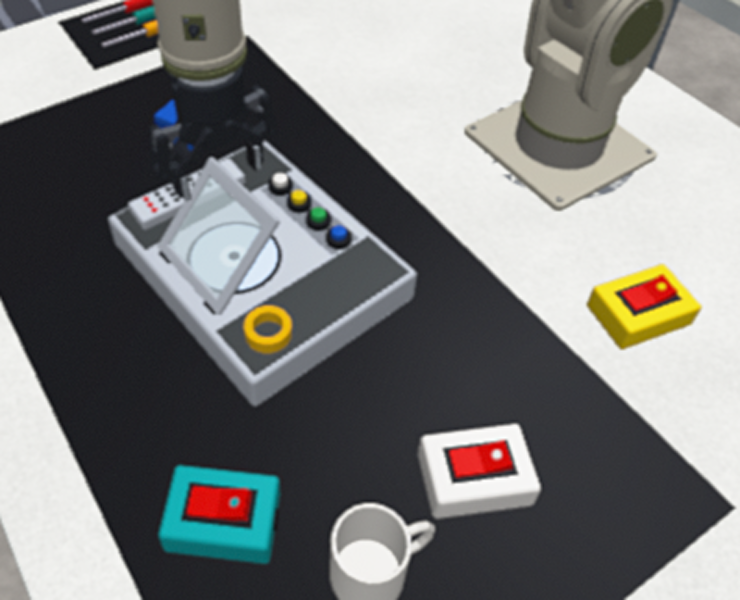

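View pics/s_b.png

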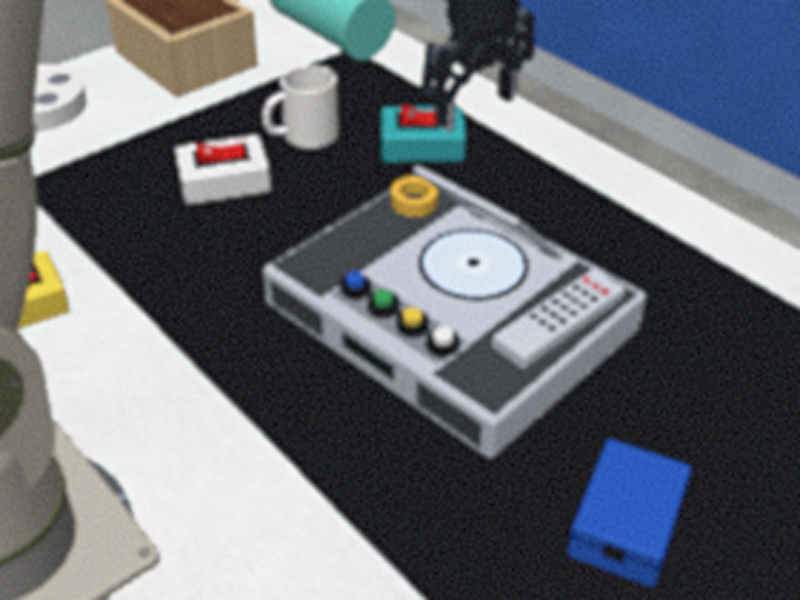

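Scene picture: three rocker boxes, turquoise (crop 220,510), white (480,465) and yellow (645,305); the white one is the power box, with its dot at crop (496,454). The keys are white (280,181), yellow (299,198), green (318,215) and blue (338,234). The lid's free edge runs from (213,160) to (278,230). Next I fit the poses.

```bash
cat >> h.py <<'E'
def proj(c,X):
    p=viewer.camera_params(c);f=192/np.tan(np.radians(p["vertical_fov"]/2))
    q=np.atleast_2d(X)@np.array(p["R"]).T+p["t"];return np.c_[p["cx"]+f*q[:,0]/q[:,2],p["cy"]+f*q[:,1]/q[:,2]]
def unproj(c,uv,z):
    p=viewer.camera_params(c);f=192/np.tan(np.radians(p["vertical_fov"]/2));R=np.array(p["R"])
    C=-R.T@p["t"];d=R.T@np.array([(uv[0]-p["cx"])/f,(uv[1]-p["cy"])/f,1]);return C+d*(z-C[2])/d[2]
E
python3 - <<'E'
from h import *
from scipy.optimize import least_squares
A=lambda x,y:np.array([80+x*400/740,60+y*324/600]); B=lambda x,y:np.array([130+x*.35,90+y*.35])
K=[67.5,22.5,-22.5,-67.5]
pts=[("scene",A(*u),(-92,k,82),0) for u,k in zip([(338,234),(318,215),(299,198),(280,181)],K)]
pts+=[("side",B(*u),(-92,k,82),0) for u,k in zip([(355,280),(383,298),(412,316),(443,335)],K)]
pts+=[("scene",A(*u),P,0) for u,P in [((414,275),(-140,180,60)),((253,378),(140,180,60)),((112,220),(140,-180,60))]]
pts+=[("side",B(*u),P,0) for u,P in [((267,268),(-140,180,60)),((490,415),(-140,-180,60)),((645,295),(140,-180,60))]]
pts+=[("scene",A(213,160),(150,-75,4),1),("scene",A(278,230),(150,75,4),1),("side",B(415,167),(150,75,4),1)]
def W(v,P,l):
    P=np.array(P)/1e3
    if l: a=v[3];P=np.array([.115-P[0]*np.cos(a)+P[2]*np.sin(a)*1,P[1],.067+P[0]*np.sin(a)+P[2]*np.cos(a)])
    c,s=np.cos(v[2]),np.sin(v[2]);return np.array([v[0]+c*P[0]-s*P[1],v[1]+s*P[0]+c*P[1],P[2]])
r=lambda v:np.concatenate([proj(c,W(v,P,l))[0]-uv for c,uv,P,l in pts])
s=least_squares(r,[.6,0,0,.8],loss="soft_l1");v=s.x;print(v.round(4));print(r(v).reshape(-1,2).round(1).tolist())
print("green",W(v,(-92,22.5,82),0),"edge",W(v,(150,0,4),1),"hinge",W(v,(0,0,0),1))
print("dot",unproj("scene",A(496,454),.058),"side rocker",unproj("side",B(203,150),.058),unproj("side",B(243,152),.05))
for n,u in dict(c1=(420,433),c2=(520,425),c3=(540,488),c4=(430,502)).items():print(n,unproj("scene",A(*u),.045))
im=viewer.camera("scene");x,y=A(480,465).astype(int);cv2.imwrite("pics/dot.png",cv2.resize(im[y-35:y+35,x-45:x+45],(720,560),interpolation=cv2.INTER_CUBIC));print(x-45,y-35)
E
```

```text
[ 0.5664 -0.0338  0.0987  0.7825]
[[0.3, -1.0], [0.1, -0.7], [-0.1, -1.1], [0.0, -1.0], [-0.0, -2.8], [-0.1, -2.8], [-0.1, -2.6], [-0.3, -2.4], [2.5, -0.1], [-1.6, 5.1], [-3.4, -1.4], [-2.0, -2.0], [0.9, 1.9], [0.9, -1.8], [-0.3, -0.5], [1.0, -3.5], [-0.8, -0.5]]
green [ 0.47264259 -0.02046016  0.082     ] edge [ 0.57780551 -0.03265576  0.17559658] hinge [ 0.68085231 -0.02245085  0.067     ]
dot [0.49593122 0.38476893 0.058     ] side rocker [0.48884471 0.38590561 0.058     ] [0.53461991 0.3560447  0.05      ]
c1 [0.54687166 0.31260283 0.045     ]
c2 [0.44098519 0.3687327  0.045     ]
c3 [0.47590755 0.43865114 0.045     ]
c4 [0.58926957 0.38451515 0.045     ]
294 276
```

View pics/dot.png

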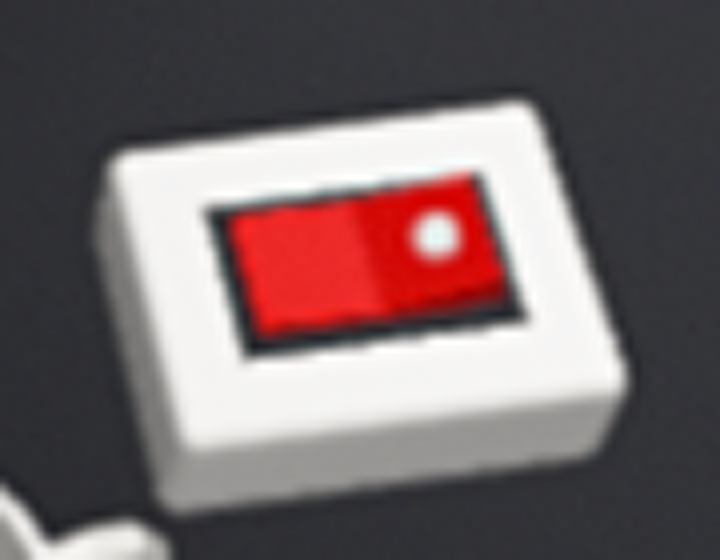

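The dot is on the right half of the white box's rocker, at about (348.5,305.5) px, which puts it near (0.496, 0.385). The white box is the right one. The lid angle is about 0.78, and the outer face looks away from the robot. I'll close the fingers and go over the lid.

arm_command(plan=[{"dp": [-28,-10,0],"spin": 0},{"dp": [0,0,0],"spin": 0},{"dp": [0,0,0],"spin": 0},{"dp": [0,0,0],"spin": 0},{"dp": [0,0,0],"spin": 0}], grip=1, newtons=30)

```text
clock: 1.95
position: [0.6151, -0.0271, 0.4047]
ee_rot: [0.707, 0.708, 0.0, -0.0]
ft_force: [-0.3, 0.8, -1.2]
grip_width: 0.142
grasp_force: 0.0
```

arm_command(plan=[{"dp": [0,0,25],"spin": 0},{"dp": [0,0,25],"spin": 0},{"dp": [0,0,15],"spin": 0},{"dp": [0,0,0],"spin": 0},{"dp": [0,0,0],"spin": 0}])

```text
clock: 2.45
position: [0.6153, -0.0278, 0.3404]
ee_rot: [0.707, 0.707, 0.0, 0.0]
ft_force: [0.0, 0.7, -0.4]
grip_width: 0.002
grasp_force: 0.0
```

```bash
python3 - <<'E'
from h import *
im=viewer.camera("scene");cv2.imwrite("pics/l1.png",cv2.resize(im[120:250,130:290],(738,600),interpolation=cv2.INTER_CUBIC))
E
```

```text
(no output)
```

View pics/l1.png

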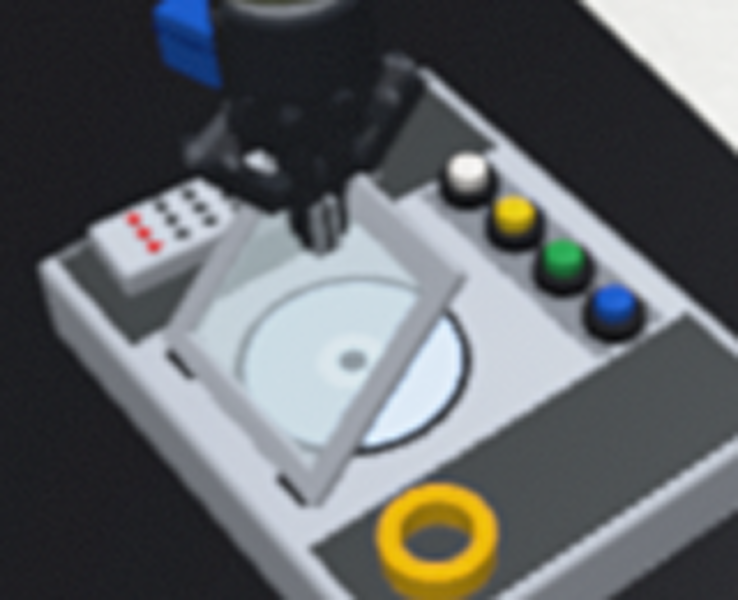

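The closed fingers, at (325,235), are over the lid's outer face. I'll push down from here.

arm_command(plan=[{"dp": [0,0,10],"spin": 0},{"dp": [0,0,10],"spin": 0},{"dp": [0,0,10],"spin": 0},{"dp": [0,0,10],"spin": 0},{"dp": [0,0,10],"spin": 0}])

```text
clock: 3.0
position: [0.615, -0.028, 0.2888]
ee_rot: [0.707, 0.707, -0.0, -0.0]
ft_force: [0.1, 0.0, 1.4]
grip_width: 0.003
grasp_force: 0.6
```

arm_command(plan=[{"dp": [0,0,10],"spin": 0},{"dp": [0,0,10],"spin": 0},{"dp": [0,0,10],"spin": 0},{"dp": [0,0,10],"spin": 0},{"dp": [0,0,5],"spin": 0}])

```text
clock: 3.5
position: [0.6149, -0.028, 0.244]
ee_rot: [0.707, 0.707, -0.0, -0.0]
ft_force: [-15.7, 0.2, 42.0]
grip_width: -0.003
grasp_force: 21.3
```

arm_command(plan=[{"dp": [0,0,-15],"spin": 0},{"dp": [0,-50,-10],"spin": 0},{"dp": [0,-5,0],"spin": 0},{"dp": [0,0,0],"spin": 0}])

```text
clock: 3.9
position: [0.5604, -0.0281, 0.2703]
ee_rot: [0.707, 0.707, 0.0, 0.0]
ft_force: [0.4, -0.4, 0.5]
grip_width: 0.001
grasp_force: 0.0
```

```bash
python3 - <<'E'
from h import *
a=viewer.camera("side");b=viewer.camera("scene")
print(manip.get_obs()["position"],manip.get_obs()["ft_force"])
cv2.imwrite("pics/l2.png",np.hstack([cv2.resize(b[120:250,130:260],(400,400),interpolation=3),cv2.resize(a[140:260,215:335],(400,400),interpolation=3)]))
E
```

```text
[ 0.56179144 -0.02795045  0.27017627] [ 0.59642508 -0.33638631  0.46494729]
```

View pics/l2.png

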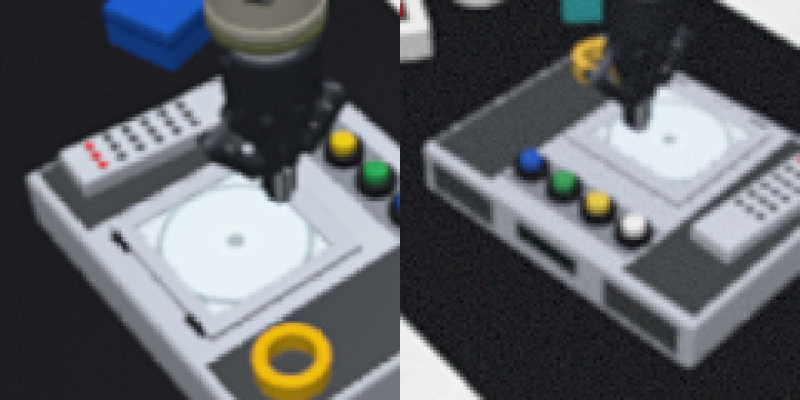

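The lid lies flat in both views. I'll confirm with a gentle press near its free edge.

arm_command(plan=[{"dp": [0,0,15],"spin": 0},{"dp": [0,0,8],"spin": 0},{"dp": [0,0,3],"spin": 0},{"dp": [0,0,1],"spin": 0},{"dp": [0,0,0],"spin": 0}])

```text
clock: 4.5
position: [0.5614, -0.0279, 0.244]
ee_rot: [0.707, 0.707, -0.0, -0.0]
ft_force: [-11.9, -1.0, 25.3]
grip_width: -0.001
grasp_force: 13.1
```

The lid is firmly shut. Next is the rocker.

arm_command(plan=[{"dp": [0,0,-30],"spin": 0},{"dp": [0,0,-40],"spin": 0},{"dp": [40,-8,-30],"spin": 0},{"dp": [45,-8,0],"spin": 0},{"dp": [45,-8,0],"spin": 0}])

```text
clock: 5.0
position: [0.5372, 0.1028, 0.3424]
ee_rot: [0.708, 0.707, 0.001, 0.0]
ft_force: [0.8, 0.8, -1.0]
grip_width: 0.006
grasp_force: 0.0
```

arm_command(plan=[{"dp": [45,-8,0],"spin": 0},{"dp": [45,-8,0],"spin": 0},{"dp": [45,-8,0],"spin": 0},{"dp": [45,-8,0],"spin": 0},{"dp": [40,-8,0],"spin": 0}])

```text
clock: 5.5
position: [0.4965, 0.324, 0.3411]
ee_rot: [0.707, 0.707, -0.0, -0.0]
ft_force: [0.4, 0.1, -0.0]
grip_width: -0.002
grasp_force: 0.0
```

arm_command(plan=[{"dp": [20,0,0],"spin": 0},{"dp": [0,0,0],"spin": 0},{"dp": [0,0,0],"spin": 0}])

```text
clock: 5.8
position: [0.4974, 0.3414, 0.341]
ee_rot: [0.707, 0.707, -0.001, -0.0]
ft_force: [-0.8, -0.5, 0.3]
grip_width: -0.001
grasp_force: 0.0
```

```bash
python3 - <<'E'
from h import *
from scipy.spatial.transform import Rotation as Ro
o=manip.get_obs();im=viewer.camera("wrist");cv2.imwrite("pics/w1.png",im)
p=viewer.camera_params("wrist");f=192/np.tan(np.radians(p["vertical_fov"]/2));T=np.array(p["T_tool_cam"])
R=Ro.from_quat(o["ee_rot"]).as_matrix()
hsv=cv2.cvtColor(im,cv2.COLOR_BGR2HSV);red=((hsv[...,1]>150)&((hsv[...,0]<8)|(hsv[...,0]>172))&(hsv[...,2]>80)).astype(np.uint8)
n,l,s,c=cv2.connectedComponentsWithStats(red);i=1+np.argmax(s[1:,4]);print(s[i],c[i],o["position"])
hull=cv2.convexHull(np.argwhere(l==i)[:,::-1].astype(np.int32))
m=np.zeros(red.shape,np.uint8);cv2.fillConvexPoly(m,hull,1);w=(m>0)&(hsv[...,1]<100)&(hsv[...,2]>140)
uv=np.argwhere(w)[:,::-1].mean(0);print("dot px",uv,w.sum())
C=o["position"]+R@T[:3,3];d=R@T[:3,:3]@np.array([(uv[0]-p["cx"])/f,(uv[1]-p["cy"])/f,1]);X=C+d*(.058-C[2])/d[2];print(X,R.T@(X-o["position"])*1e3)
E
```

```text
[ 232  125   76   58 2263] [269.38930623 154.00265135] [0.49736815 0.34137248 0.34099999]
dot px [253.08333333 147.69791667] 96
[0.49466432 0.38598002 0.058     ] [ 44.87120287  -2.35680098 282.96141067]
```

View pics/w1.png

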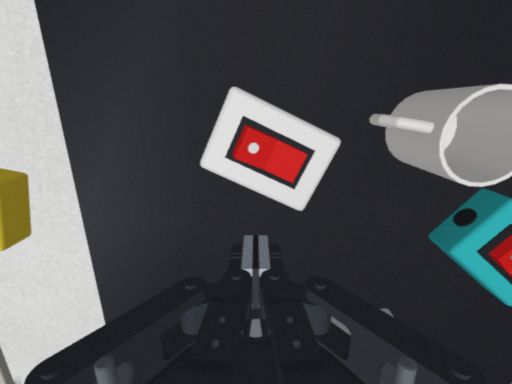

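The wrist view shows the white box with its dot at (253,148), and the position agrees with the earlier one. I'll press there.

arm_command(plan=[{"dp": [45,-2,0],"spin": 0},{"dp": [0,0,40],"spin": 0},{"dp": [0,0,40],"spin": 0},{"dp": [0,0,15],"spin": 0},{"dp": [0,0,5],"spin": 0}])

```text
clock: 6.35
position: [0.4954, 0.3849, 0.2405]
ee_rot: [0.708, 0.706, -0.002, 0.0]
ft_force: [0.2, 0.3, 0.6]
grip_width: 0.001
grasp_force: 0.0
```

arm_command(plan=[{"dp": [0,0,5],"spin": 0},{"dp": [0,0,5],"spin": 0},{"dp": [0,0,5],"spin": 0},{"dp": [0,0,2],"spin": 0},{"dp": [0,0,0],"spin": 0}])

```text
clock: 6.85
position: [0.4951, 0.3868, 0.2255]
ee_rot: [0.707, 0.707, 0.0, 0.0]
ft_force: [-0.1, 0.6, 1.8]
grip_width: -0.001
grasp_force: 0.5
```

arm_command(plan=[{"dp": [0,0,1],"spin": 0},{"dp": [0,0,1],"spin": 0},{"dp": [0,0,1],"spin": 0},{"dp": [0,0,0],"spin": 0}])

```text
clock: 7.25
position: [0.4951, 0.3869, 0.2243]
ee_rot: [0.707, 0.707, 0.001, 0.0]
ft_force: [-6.2, -3.6, 18.5]
grip_width: 0.002
grasp_force: 9.3
```

It reached a hard stop at about 51 mm. I'll lift, look again, and head for the green key.

arm_command(plan=[{"dp": [0,0,-40],"spin": 0},{"dp": [0,0,-50],"spin": 0},{"dp": [-50,0,-28],"spin": 0},{"dp": [0,0,0],"spin": 0},{"dp": [0,0,0],"spin": 0}])

```text
clock: 7.75
position: [0.4955, 0.3417, 0.3373]
ee_rot: [0.708, 0.706, 0.001, 0.001]
ft_force: [0.4, 0.2, -0.3]
grip_width: 0.0
grasp_force: 0.0
```

```bash
python3 - <<'E'
from h import *
w=viewer.camera("wrist");a=viewer.camera("side")
cv2.imwrite("pics/r1.png",np.hstack([cv2.resize(w[80:220,190:350],(460,400),interpolation=3),cv2.resize(a[120:180,170:220],(333,400),interpolation=3)]))
E
```

```text
(no output)
```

View pics/r1.png

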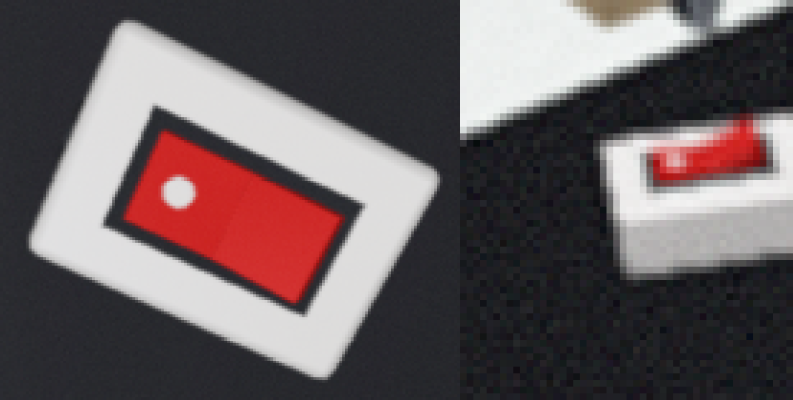

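The rocker is on: the dotted half at (178,192) is level and the plain half is raised. Now the green key.

arm_command(plan=[{"dp": [-45,-4,0],"spin": 0},{"dp": [-45,-4,0],"spin": 0},{"dp": [-45,-4,0],"spin": 0},{"dp": [-45,-4,0],"spin": 0},{"dp": [-45,-4,0],"spin": 0}])

```text
clock: 8.35
position: [0.4745, 0.117, 0.3355]
ee_rot: [0.707, 0.708, -0.001, -0.001]
ft_force: [1.7, -0.2, 0.3]
grip_width: -0.002
grasp_force: 0.0
```

arm_command(plan=[{"dp": [-45,-2,0],"spin": 0},{"dp": [-45,0,0],"spin": 0},{"dp": [-45,0,0],"spin": 0},{"dp": [-40,0,0],"spin": 0},{"dp": [0,0,0],"spin": 0}])

```text
clock: 8.85
position: [0.4727, -0.0618, 0.3356]
ee_rot: [0.709, 0.705, -0.001, -0.0]
ft_force: [0.4, -0.2, 0.4]
grip_width: 0.001
grasp_force: 0.0
```

```bash
python3 - <<'E'
from h import *
from scipy.spatial.transform import Rotation as Ro
o=manip.get_obs();im=viewer.camera("wrist");cv2.imwrite("pics/w2.png",im)
p=viewer.camera_params("wrist");f=192/np.tan(np.radians(p["vertical_fov"]/2));T=np.array(p["T_tool_cam"])
R=Ro.from_quat(o["ee_rot"]).as_matrix()
hsv=cv2.cvtColor(im,cv2.COLOR_BGR2HSV);print(o["position"],np.abs(o["joint_velocities"]).max())
for nm,lo,hi in(("green",50,80),("blue",105,125),("yellow",18,35)):
    g=((hsv[...,1]>120)&(hsv[...,0]>lo)&(hsv[...,0]<hi)&(hsv[...,2]>60)).astype(np.uint8)
    n,l,s,c=cv2.connectedComponentsWithStats(g)
    for i in range(1,n):
        if s[i,4]<80: continue
        uv=c[i];C=o["position"]+R@T[:3,3];d=R@T[:3,:3]@np.array([(uv[0]-p["cx"])/f,(uv[1]-p["cy"])/f,1]);X=C+d*(.082-C[2])/d[2]
        print(nm,s[i],uv.round(),X.round(4),(R.T@(X-o["position"])*1e3).round(1))
E
```

```text
[ 0.47271435 -0.06177725  0.33558758] 0.08650896131537622
green [239 146  26  27 543] [252. 159.] [ 0.4692 -0.0227  0.082 ] [ 39.5  -3.2 253.5]
blue [232  90  28  29 644] [245. 104.] [0.4647 0.0212 0.082 ] [ 83.3  -8.1 253.5]
yellow [ 422    0   90   32 1923] [462.  13.] [0.6198 0.0815 0.082 ] [144.6 146.7 253.1]
yellow [245 196  26  25 508] [257. 208.] [ 0.4738 -0.0664  0.082 ] [ -4.2   1.6 253.6]
```

View pics/w2.png

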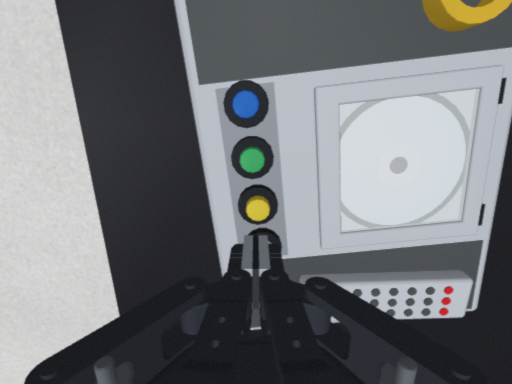

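The wrist view shows the keys in a row: blue (245,104), green (252,159), yellow (257,208). I'll move over the green one and press.

arm_command(plan=[{"dp": [41,-3,0],"spin": 0},{"dp": [0,0,0],"spin": 0},{"dp": [0,0,40],"spin": 0},{"dp": [0,0,30],"spin": 0},{"dp": [0,0,5],"spin": 0}])

```text
clock: 9.4
position: [0.4687, -0.0144, 0.2581]
ee_rot: [0.706, 0.708, -0.002, -0.002]
ft_force: [0.4, 0.1, 0.5]
grip_width: -0.002
grasp_force: 0.0
```

arm_command(plan=[{"dp": [0,0,4],"spin": 0},{"dp": [0,0,3],"spin": 0},{"dp": [0,0,3],"spin": 0},{"dp": [0,0,2],"spin": 0},{"dp": [0,0,0],"spin": 0}])

```text
clock: 9.9
position: [0.4706, -0.0157, 0.2504]
ee_rot: [0.707, 0.707, 0.001, 0.001]
ft_force: [0.2, 3.1, 5.5]
grip_width: 0.002
grasp_force: 2.1
```

arm_command(plan=[{"dp": [0,0,1],"spin": 0},{"dp": [0,0,1],"spin": 0},{"dp": [0,0,1],"spin": 0},{"dp": [0,0,0],"spin": 0},{"dp": [0,0,0],"spin": 0}])

```text
clock: 10.4
position: [0.4708, -0.0158, 0.249]
ee_rot: [0.707, 0.707, 0.001, 0.001]
ft_force: [-8.1, 3.2, 27.9]
grip_width: 0.001
grasp_force: 13.9
```

It is at the bottom stop (28 N at 0.249). Release.

arm_command(plan=[{"dp": [0,0,-20],"spin": 0},{"dp": [0,0,-40],"spin": 0},{"dp": [0,0,-40],"spin": 0},{"dp": [0,0,0],"spin": 0},{"dp": [0,0,0],"spin": 0}])

```text
clock: 10.9
position: [0.47, -0.0165, 0.3469]
ee_rot: [0.707, 0.707, 0.0, 0.001]
ft_force: [-0.4, 0.8, -0.8]
grip_width: -0.005
grasp_force: 0.0
```

```bash
python3 - <<'E'
from h import *
a=viewer.camera("side");b=viewer.camera("scene");o=manip.get_obs();print(o["position"],o["ft_force"],o["clock"])
cv2.imwrite("pics/f.png",np.hstack([cv2.resize(b[120:350,130:360],(400,400),interpolation=3),cv2.resize(a[120:270,190:340],(400,400),interpolation=3)]))
E
```

```text
[ 0.46960112 -0.01637431  0.34534453] [ 0.20663194  0.20830498 -0.01455413] 11.0
```

View pics/f.png

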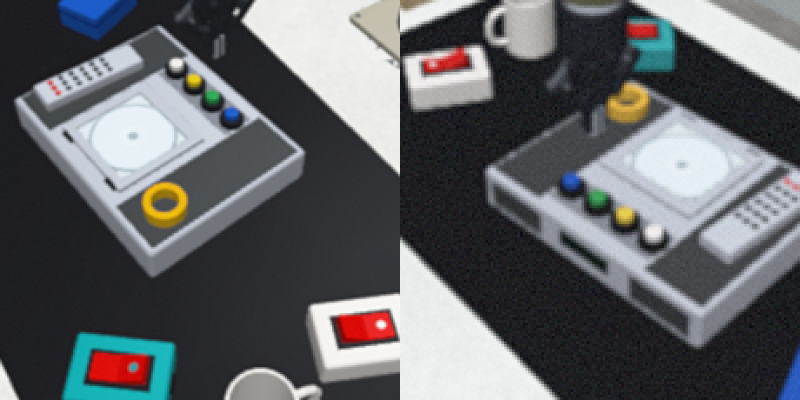

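The lid is shut, the rocker is on, all four keys are up, the bystanders have not moved and the robot is touching nothing.

```bash
python3 -c "
from h import *
print(manip.hand_in())"
```

```text
the job is handed in; nothing more can be done
None
```

The lid is shut, the power switch is on, and the green key was pressed to its stop and came back up, in that order; I handed the job in at about 11 s with nothing else moved, though one lid push read 42 N at the fingertips.

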